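# Hold the spacer blade snug in the gel-casting stand

### The job

I am about to clamp the two gel plates in the casting stand and need the steel spacer blade held between them. Pull the blade by its handle straight up out of its sprung storage socket, then slide it, upright and flat to the plates, down between the two plates until it drags snugly on both and has pushed the sprung plate back about two to three millimetres - do not force that plate right back or knock the other things on the bench. Finish there, still gripping the handle and holding the blade at that depth; do not let go.

Things in the scene. Friction and masses are not known exactly. Their poses are not given: they have to be found in the camera images.
- shim: The spacer blade's handle: a grey plastic block with two dark ribs, 14 mm thick (own x), 40 mm wide (own y), 45 mm tall (own z, up); about 110 g with the blade. Origin: centre of its underside, from which the steel blade, 3 mm thick (x), 30 mm wide (y), 105 mm long, hangs straight down.
- blade_tip (a point): Centre of the blade's lower end, 105 mm below the handle's underside, rounded across its thickness. The blade is springy at its root: 0.1 N at the tip bends it about 1 mm along its x, so an offset of a few mm is absorbed. Both narrow edges carry a small round bump, 50 mm above the tip, reaching 17.5 mm from the centre line; it lies flat within the 3 mm thickness.
- holder: Storage socket: a fixed white block 30 mm (x) by 70 mm (y), top 78 mm above the bench, on a small foot; origin on the bench under its centre. Its slot, 7 mm (x) by 40 mm (y), floor 8 mm above the bench, opens upward. The blade starts in it, upright, standing on the floor, its x and y along the socket's; handle's underside 113 mm above the bench.
- holder_mouth (a point): Centre of the slot's mouth on top of the socket, 78 mm above the bench. Two sprung steel catches in the slot's ends sit just over the blade's bumps: pulling straight up takes about 5 to 12 N within the first 15 mm of lift, then the blade is free. It clears the socket after a lift of 70 mm.
- stand: Casting stand: fixed grey base 130 x 130 x 12 mm carrying two upright plates. Origin on the bench under its centre; x runs from the fixed plate to the sprung plate, square to both; y along the plates; z up. The plates are 90 mm wide (y -45 to 45 mm) and form a slot that narrows downward, open at the top. The blade goes in at y = 0, its x along the stand's x (either way round).
- slot_mouth (a point): A point over the slot, 125 mm above the bench (the top of the plates' flaring white lips), at stand x = 3 mm, y = 0: straight below it the tip goes in. The mouth is at least 20 mm wide here; at the foot of the lips, 115 mm up, the slot is 9 to 11 mm wide. Deeper down the middle of the blade comes to stand x of about -0.5 to 1.5 mm.
- fixed_plate: White ceramic plate on the -x side, vertical and rigid, 4 mm thick. Origin on its inner face, at bench level, mid width; axes as the stand's. That face lies at stand x = -2.1 to 0 mm, differently each time, so the depth at which the blade starts to drag differs too (tip about 56 to 71 mm above the bench).
- press_lip (a point): Middle of the lip on top of the sprung plate, a clear green glass plate on the +x side, 4 mm thick: 120 mm above the bench, at stand x = 9.5 mm when home. The glass leans: its inner face, when home, is at stand x = 0.14 x (height above the bench - 50 mm), from 30 to 115 mm up.
- press_plate (a joint): How far the sprung plate is pushed back along stand +x, in m: 0 home, 0.008 hard stop. Springs press 3 N at home and 1.2 N more per mm. Once the blade touches both plates it drags with about 2 to 4 N; each further 7 mm down pushes the plate back about 1 mm more and adds about 1 to 1.6 N of drag. Wanted: 0.002 to 0.003.
- wash_bottle: Bystander: white plastic bottle, 64 mm across, 170 mm tall; origin at the centre of its underside.
- tip_box: Bystander: orange pipette-tip box with a pale lid, 85 x 120 x 65 mm; origin at the centre of its underside.
- tube_rack: Bystander: yellow tube rack with holes, 60 x 130 x 40 mm; origin at the centre of its underside.
Not all that is in view belongs to the job. Of the things that look like the shim, the smallest one is meant.

How it is judged:
On the way, in this order (a step that is already met when the one before it is completed fails the run):
1. the blade is pulled up out of the socket, held by the fingers (z of blade_tip in the frame of holder above 0.08 m and contact force between the fingers and shim above 1 N), for 0.1 s.
2. the blade's tip has gone in between the plates, held by the fingers (z of blade_tip in the frame of stand below 0.105 m and x of blade_tip in the frame of stand between -0.004 and 0.014 m and y of blade_tip in the frame of stand between -0.03 and 0.03 m and contact force between the fingers and shim above 1 N), for 0.1 s.
At the end, for the whole second after the job is handed in: Blade upright (0.2 rad) and flat to the plates (0.25 rad) between them, tip 18 to 85 mm up and within 30 mm of their middle, pressing the fixed plate (over 0.7 N), sprung plate 1 to 4.8 mm back; fingers still grip the handle (over 3 N); at rest (under 10 mm/s) (value of joint press_plate between 0.001 and 0.0048 m and contact force between shim and fixed_plate above 0.7 N and z of blade_tip in the frame of stand between 0.018 and 0.085 m and y of blade_tip in the frame of stand between -0.03 and 0.03 m and x of blade_tip in the frame of stand between -0.004 and 0.008 m and angle between the x axis of shim and the x axis of stand, either way round below 0.25 rad and angle between shim's own z axis and vertical below 0.2 rad and contact force between the fingers and shim above 3 N and linear speed of shim below 0.01 m/s); the arm keeps its last pose, push and grip.
It fails at once if the sprung plate is forced right back (more than 7 mm) (value of joint press_plate above 0.007 m).
It fails at once if a bystander is knocked (moved more than 20 mm) (distance of any of wash_bottle, tip_box, tube_rack from where it was at the start of the episode above 0.02 m).
It also fails if it takes over 48 s, if anything falls off the work surface, if the arm or the gripper's body presses on something with over 40 N, if the wrist force passes 120 N, or if a joint passes its speed limit or range.

### The arm

A 6-joint arm with a two-finger parallel gripper is mounted at the origin on the work surface. World frame = base frame: x ahead of the robot, y to its left, z up, the work surface at z = 0. Lengths are in m, angles in rad, forces in N, time in s.
With the tool pointing down it reaches from about 0.375 to 0.9 m from the base axis. Payload 3.1 kg.
Tool frame: the origin (TCP) lies midway between the tips of the shut fingers; the grasp point (between the pads) lies 19 mm behind it (pinch_z is the distance from the TCP to the grasp point, in m); z points along the fingers, y is the line along which they close (so a half turn about z gives the same grasp; the last joint's range is limited). The gripper opens to 85 mm and grips with 20 to 120 N. Pads are 22 mm wide; open, the fingers measure 114 mm over their backs; the gripper's body (76 mm by 85 mm) begins 54 mm behind the grasp point. The pads swing forward as they close: fully open they stand 13 mm farther back than shut.
Start: joints at [0.997, 0.527, 1.433, -0, 1.181, -0.178], TCP at [0.241, 0.577, 0.231] pointing down, gripper open.
Joint ranges: [-3.08, 3.08], [-0.75, 2.2], [0.22, 2.44], [-1.43, 4.57], [0, 2.65], [-2.85, 2.85]. Speed limits (rad/s): [2.79, 2.79, 3.14, 3.14, 3.14, 3.14].

### API

Orientations are given as a unit quaternion [x, y, z, w].
In Python, from station import sense, snapshot, camera_params, sign_off, pinch_z gives the robot as it stands. The module is installed in compiled form; this text tells all that it offers.
- The arm moves only by the shell command python3 -m handwheel 'ROWS' [FORCE]. ROWS is JSON, a list that holds one entry, the list of rows, each a list of 7 numbers: the turn, a rotation vector about the tool's x, y, z in degrees, then the shift along the tool's x, y, z in m, then the opening, from 0 (shut) to 1 (fully open). A call has 1 to 20 rows; each row shifts and turns the commanded pose from where the row before left it, along the tool's axes as they then stand; what a row does not reach is not made up. A row lasts 1/8 s, in which the tool goes at most 62.5 mm and 10.7 degrees, less where a joint would pass 70% of its speed; a pose out of reach is approached as far as the arm can. A call with a gripper value outside its range is refused whole. The fingers move at their own pace and stop on an object; FORCE is the grip in N (left out, the last holds). Time passes only in rows, so rows that do not move let the fingers close. It gives the time, the measured TCP pose, the force, the opening and the grip force at its end, in the units of the state.
- sense(): the state, without advancing time (a new reading comes with each control period).
- snapshot(name): name is "scene" or "side" or "wrist"; returns the picture (400x640x3 uint8, red, green, blue); there is no depth.
- camera_params(name): a dict with "fx", "fy", "cx", "cy" (pixels), "world_to_cam" (4x4, takes a point from world to camera coordinates); the wrist camera has in their place "mount" (4x4, takes a point from camera to tool coordinates, whose origin is the TCP and whose axes are the flange's). Camera axes: x right, y down, z forward; pixel columns grow to the right and rows downward; lengths in m; the calibration is good to about 2 mm. The wrist camera is an equidistant fisheye: a pixel r from the principal point sees the ray r / f radians off the axis. A picture is of the moment at which its call begins: read the wrist's pose just before it. camera_params takes no time and is no camera call.
- sign_off(): hands the job in; it is judged then, once.
The state is a dict: "t": time; "q": joint angles; "qd": joint speeds; "tau": joint torques, N m; "tcp_pos": TCP position; "tool_rot": TCP orientation; "force": force on the tool from outside, world axes, zero at the start; "ft_torque": the same for the moment, N m; "finger_gap": opening from 0.0 (shut) to 1.0 (fully open); "gripper_force": force on a finger pad.
Only numpy, scipy, OpenCV 4.12 (cv2) and the standard library are available. Lean on these libraries where they do the work, as an engineer would, in place of code of your own. Each camera call takes 0.05 s, during which the arm holds its last target. There are 200 camera calls.

## Working session

There is one attempt and no reset: what is moved stays moved. The work goes in short steps, Python scripts to look and compute and a shell command to move; the robot and the scene stay as the last step left them, time stands still between calls to the robot, and variables do not carry over. Pictures are saved under pics/ and viewed, at most 10 in all, crops included, and the job is handed in when it is done.

```bash
mkdir -p pics; python3 - <<'E'
from station import *
import cv2
s=sense();print(s)
for n in ["scene","side","wrist"]:
    cv2.imwrite(f"pics/{n}0.png",snapshot(n)[:,:,::-1]);print(n,camera_params(n))
print(pinch_z)
E
```

```text
{'t': 0.0, 'q': array([ 9.96442237e-01,  5.28482430e-01,  1.43389005e+00,  1.49946440e-05,
        1.18139056e+00, -1.78516181e-01]), 'qd': array([-0.00115236, -0.00176107,  0.00065635,  0.00138862, -0.0003361 ,
        0.00019095]), 'tau': array([-1.26588347e-04, -4.42354167e+01, -1.78026277e+01, -1.33885637e-04,
        8.28991615e-03, -1.21042623e-05]), 'tcp_pos': array([0.24057652, 0.57607728, 0.23032752]), 'tool_rot': array([ 1.96632021e-01,  9.80476757e-01, -1.00666011e-03, -4.05372581e-04]), 'force': array([0.20617297, 0.33593501, 0.12234187]), 'ft_torque': array([-0.02242968,  0.05422165,  0.01768164]), 'gripper_force': 0.0, 'finger_gap': 1.0030191839219889}
scene {'fx': 409.87950098039886, 'fy': 409.87950098039886, 'cx': 308.63096222799646, 'cy': 204.16356072183123, 'world_to_cam': array([[-0.17273709,  0.98488258, -0.01296891,  0.08846225],
       [ 0.72830106,  0.11884894, -0.67487221, -0.37530418],
       [-0.66312854, -0.12602073, -0.73782065,  1.60115312],
       [ 0.        ,  0.        ,  0.        ,  1.        ]])}
side {'fx': 454.0069916348054, 'fy': 454.0069916348054, 'cx': 329.38254237609465, 'cy': 204.56998651971332, 'world_to_cam': array([[-0.99881472, -0.04774071,  0.00948615,  0.5897036 ],
       [-0.04301417,  0.77453338, -0.63106879,  0.06594258],
       [ 0.02278033, -0.63072884, -0.77566887,  1.39772157],
       [ 0.        ,  0.        ,  0.        ,  1.        ]])}
wrist {'fx': 309.70691628693146, 'fy': 309.70691628693146, 'cx': 319.85927817248864, 'cy': 194.7910092152492, 'mount': array([[ 1.82622832e-03, -9.48129592e-01, -3.17878815e-01,
         8.18241148e-02],
       [ 9.99998317e-01,  1.67534912e-03,  7.48012023e-04,
        -3.56178988e-04],
       [-1.76654343e-04, -3.17879646e-01,  9.48131056e-01,
        -1.43155936e-01],
       [ 0.00000000e+00,  0.00000000e+00,  0.00000000e+00,
         1.00000000e+00]])}
0.0187
```

View pics/scene0.png

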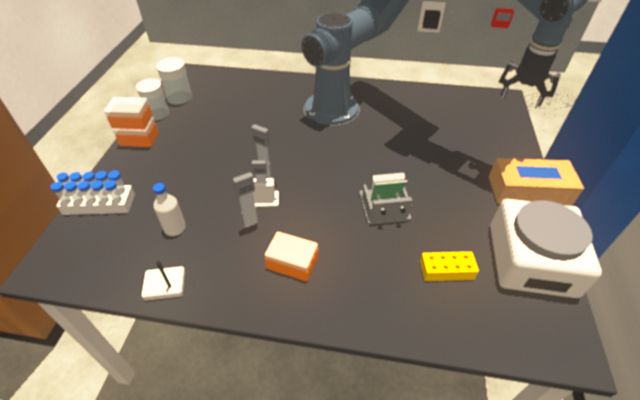

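View pics/side0.png

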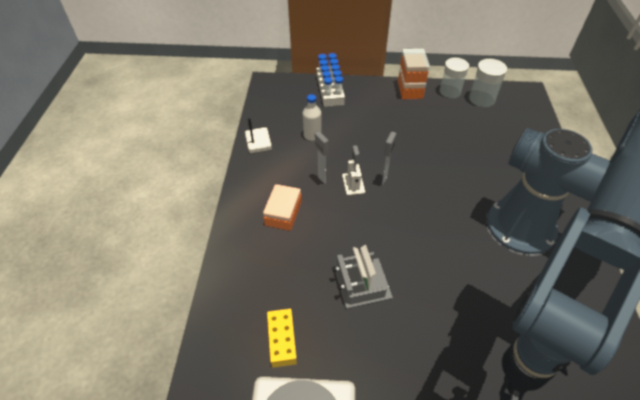

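View pics/wrist0.png

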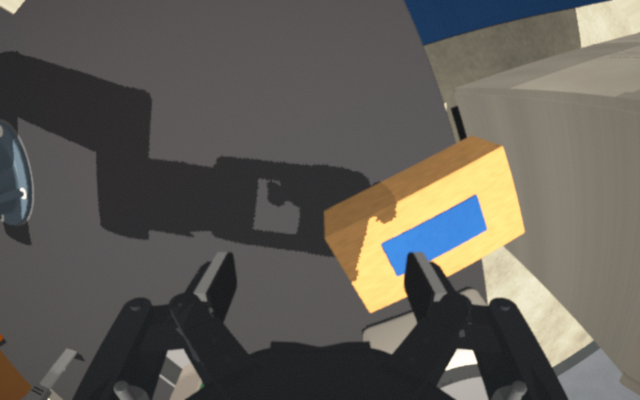

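The scene view shows the white socket at (265,192) with the small handle at (260,163). Taller lookalikes stand at (260,130) and (243,180), and the stand is at (387,200). I'll enlarge these areas.

```bash
cat > h.py <<'E'
import numpy as np,cv2
from station import *
from scipy.spatial.transform import Rotation as R
def ray(n,u,v):
    p=camera_params(n);W=p["world_to_cam"];d=np.array([(u-p["cx"])/p["fx"],(v-p["cy"])/p["fy"],1])
    d=W[:3,:3].T@d;return -W[:3,:3].T@W[:3,3],d/np.linalg.norm(d)
def wray(s,u,v):
    p=camera_params("wrist");x=np.array([u-p["cx"],v-p["cy"]]);r=np.linalg.norm(x);th=r/p["fx"]
    d=np.r_[np.sin(th)*x/r,np.cos(th)];M=p["mount"];Rt=R.from_quat(s["tool_rot"]).as_matrix()
    return s["tcp_pos"]+Rt@M[:3,3],Rt@M[:3,:3]@d
def tri(rays):
    A=0;b=0
    for o,d in rays:
        P=np.eye(3)-np.outer(d,d);A=A+P;b=b+P@o
    x=np.linalg.solve(A,b);return x,[np.linalg.norm((np.eye(3)-np.outer(d,d))@(x-o)) for o,d in rays]
def atz(o_d,z):
    o,d=o_d;return o+d*(z-o[2])/d[2]
def proj(n,X):
    p=camera_params(n);W=p["world_to_cam"];c=W[:3,:3]@X+W[:3,3];return p["fx"]*c[0]/c[2]+p["cx"],p["fy"]*c[1]/c[2]+p["cy"]
def wproj(s,X):
    p=camera_params("wrist");Rt=R.from_quat(s["tool_rot"]).as_matrix();M=p["mount"]
    c=M[:3,:3].T@(Rt.T@(X-s["tcp_pos"])-M[:3,3]);r=np.hypot(c[0],c[1]);th=np.arctan2(r,c[2])
    return p["cx"]+p["fx"]*th*c[0]/r,p["cy"]+p["fx"]*th*c[1]/r
E
python3 - <<'E'
from h import *
a=cv2.imread("pics/scene0.png");b=cv2.imread("pics/side0.png")
def c(i,x,y,w=80,hh=60):return cv2.resize(i[y:y+hh*1,x:x+w],(400,300),interpolation=cv2.INTER_CUBIC)
o=np.vstack([np.hstack([c(a,225,150),c(a,350,165)]),np.hstack([c(b,315,140),c(b,325,245)])])
cv2.imwrite("pics/z.png",o)
for n,A,B in [("hold",(265,192),(354,180)),("stand",(388,203),(363,278)),("hndl",(260,163),(356,152)),("big1",(260,130),(390,138)),("big2",(243,180),(321,140)),("bottle",(160,188),(311,98)),("tipbox",(294,243),(284,196)),("yel",(450,258),(281,316))]:
    print(n,tri([ray("scene",*A),ray("side",*B)]))
E
```

```text
hold (array([ 0.51700806, -0.13349193,  0.03242079]), [np.float64(0.000762904821811073), np.float64(0.0007629048218110388)])
stand (array([0.49188332, 0.2327374 , 0.02935332]), [np.float64(0.007352842255655841), np.float64(0.007352842255655789)])
hndl (array([ 0.5178341 , -0.13745461,  0.15236525]), [np.float64(0.0006793819776292672), np.float64(0.0006793819776291845)])
big1 (array([ 0.41912031, -0.15962861,  0.1926857 ]), [np.float64(0.00202069965523581), np.float64(0.0020206996552358386)])
big2 (array([ 0.62443871, -0.15164331,  0.18403182]), [np.float64(0.0004353847241480858), np.float64(0.00043538472414808013)])
bottle (array([ 0.67150551, -0.36756367,  0.16858845]), [np.float64(0.0014587620620364228), np.float64(0.0014587620620364456)])
tipbox (array([ 0.72862956, -0.0017825 ,  0.0871242 ]), [np.float64(0.004401708844093708), np.float64(0.0044017088440938355)])
yel (array([0.70000183, 0.38441394, 0.08165837]), [np.float64(0.013124749228490412), np.float64(0.013124749228490398)])
```

View pics/z.png

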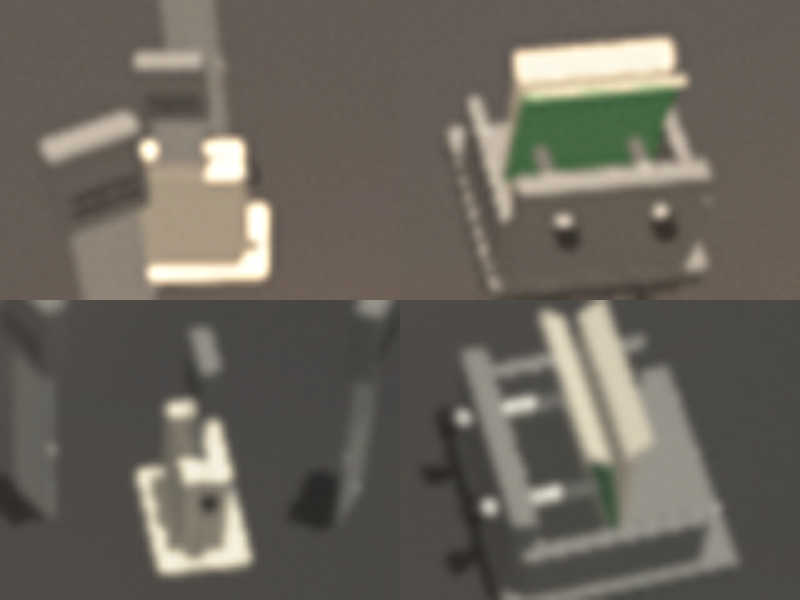

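The zoom confirms the layout. The small handle sits in the socket between two larger lookalikes. The stand's sprung green plate is on its far (+x) side. I'll turn the tool and go to look over the stand.

```bash
python3 -m handwheel '[[[0,0,9.6,0,0,-0.013,1],[0,0,9.6,0,0,-0.013,1],[0,0,9.6,0,0,-0.013,1],[0,0,9.6,0,0,-0.013,1],[0,0,9.6,0,0,-0.013,1],[0,0,9.6,0,0,-0.013,1],[0,0,9.6,0,0,-0.013,1],[0,0,0,-0.041,0.031,0,1],[0,0,0,-0.041,0.031,0,1],[0,0,0,-0.041,0.031,0,1],[0,0,0,-0.041,0.031,0,1],[0,0,0,-0.041,0.031,0,1],[0,0,0,-0.041,0.031,0,1],[0,0,0,-0.041,0.031,0,1],[0,0,0,-0.041,0.031,0,1],[0,0,0,0,0,0,1]]]'
python3 - <<'E'
from h import *
import pickle
s=sense();i=snapshot("wrist");print(s["tcp_pos"],s["tool_rot"]);pickle.dump(s,open("s1.pkl","wb"))
cv2.imwrite("pics/w1.png",i[:,:,::-1])
E
```

```text
t: 2.15
tcp_pos: [0.4917, 0.2464, 0.3219]
tool_rot: [0.708, 0.706, -0.0, 0.0]
force: [-0.1, 0.5, -0.3]
finger_gap: 0.996
gripper_force: 0.0
[0.49174278 0.24636897 0.32191169] [ 7.08242596e-01  7.05969025e-01 -1.89848684e-04  3.53995484e-04]
```

View pics/w1.png

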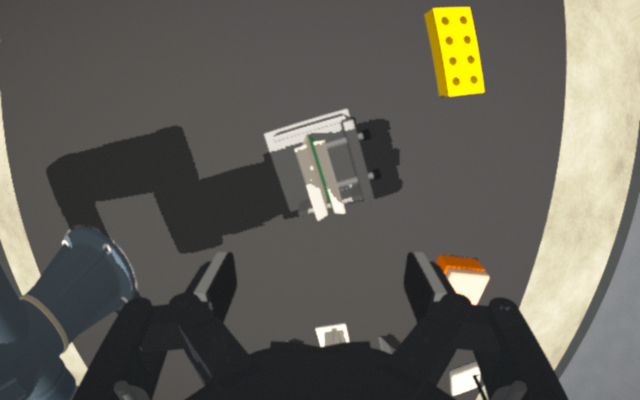

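The stand is at (325,165) in the wrist picture, turned about 13° counter-clockwise. Next come a closer stand view and two views of the socket.

```bash
cat > snap.py <<'E'
import sys,pickle
from h import *
n=sys.argv[1];s=sense();i=snapshot("wrist");pickle.dump(s,open(f"s{n}.pkl","wb"));cv2.imwrite(f"pics/w{n}.png",i[:,:,::-1])
E
python3 -m handwheel '[[[0,0,0,-0.023,0,0.036,1],[0,0,0,-0.023,0,0.036,1],[0,0,0,0,0,0,1]]]' | head -2; python3 snap.py 2
python3 -m handwheel '[[[0,0,0,-0.048,0.0056,-0.01,1],[0,0,0,-0.048,0.0056,-0.01,1],[0,0,0,-0.048,0.0056,-0.01,1],[0,0,0,-0.048,0.0056,-0.01,1],[0,0,0,-0.048,0.0056,-0.01,1],[0,0,0,0,0,0,1]]]' | head -2; python3 snap.py 3
python3 -m handwheel '[[[0,0,0,-0.03,0,0.015,1],[0,0,0,-0.03,0,0.015,1],[0,0,0,0,0,0,1]]]' | head -2; python3 snap.py 4
python3 - <<'E'
from h import *
import pickle
S=[pickle.load(open(f"s{k}.pkl","rb")) for k in (1,2,3,4)]
st=np.array([.49,.22,.1]);ho=np.array([.518,-.137,.13]);T=[]
for s,X,k in zip(S,[st,st,ho,ho],(1,2,3,4)):
    u,v=wproj(s,X);x=int(np.clip(u-50,0,540));y=int(np.clip(v-38,0,325));print(k,x,y,s["tcp_pos"])
    T.append(cv2.resize(cv2.imread(f"pics/w{k}.png")[y:y+75,x:x+100],(400,300),interpolation=cv2.INTER_CUBIC))
cv2.imwrite("pics/z2.png",np.vstack([np.hstack(T[:2]),np.hstack(T[2:])]))
E
```

```text
t: 2.58
tcp_pos: [0.4866, 0.203, 0.2478]
t: 3.38
tcp_pos: [0.5209, -0.0388, 0.3032]
t: 3.8
tcp_pos: [0.5183, -0.0958, 0.2699]
1 268 145 [0.49174278 0.24636897 0.32191169]
2 274 123 [0.48663693 0.20295487 0.24784365]
3 266 216 [ 0.52087611 -0.03875568  0.30324846]
4 269 183 [ 0.51827422 -0.09580945  0.2698552 ]
```

View pics/z2.png

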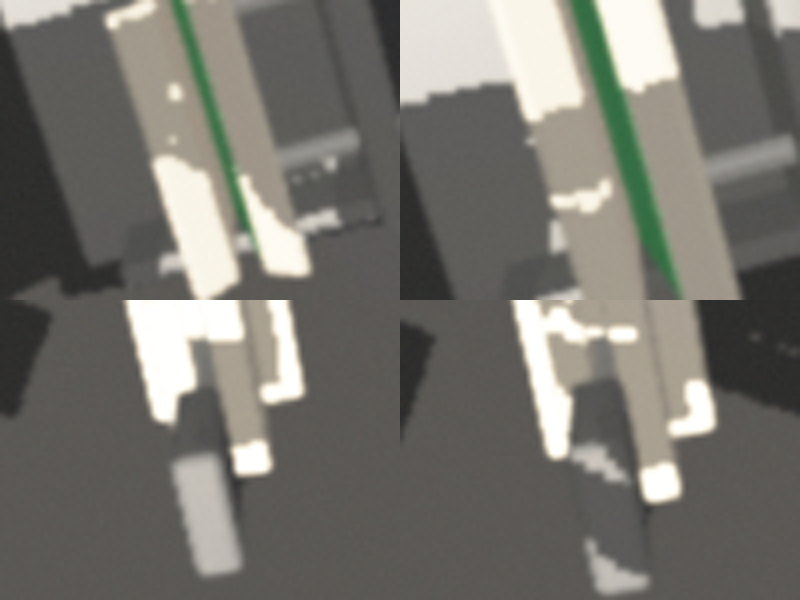

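In z2 the handle's top face in view 3 has crop corners (173,460), (218,455), (242,568) and (198,577). The stand crops were cut too tight, so I'll take one larger crop and compute the handle position at the same time.

```bash
python3 - <<'E'
from h import *
import pickle
L=lambda k:pickle.load(open(f"s{k}.pkl","rb"))
c3=lambda u,v:(266+u/4-.375,216+(v-300)/4-.375)
c4=lambda u,v:(269+(u-400)/4-.375,183+(v-300)/4-.375)
s3,s4=L(3),L(4)
P3=[(173,460),(218,455),(242,568),(198,577)];P4=[(571,452),(622,444),(648,582),(601,592)]
for a,b in zip(P3,P4): print(tri([wray(s3,*c3(*a)),wray(s4,*c4(*b))]), atz(wray(s3,*c3(*a)),.158)[:2], atz(wray(s4,*c4(*b)),.158)[:2])
T=[]
for k,(x,y) in {1:(275,125),2:(272,60)}.items():
    T.append(cv2.resize(cv2.imread(f"pics/w{k}.png")[y:y+(100 if k==1 else 150),x:x+(66 if k==1 else 100)],(400,600),interpolation=cv2.INTER_CUBIC))
cv2.imwrite("pics/z3.png",np.hstack(T))
E
```

```text
(array([ 0.51011068, -0.12812874,  0.14857803]), [np.float64(0.00023790320899884674), np.float64(0.00023790320899887612)]) [ 0.51018789 -0.12270772] [ 0.51062558 -0.12408625]
(array([ 0.52218125, -0.12472834,  0.1517424 ]), [np.float64(5.859884884136233e-05), np.float64(5.859884884132707e-05)]) [ 0.52218853 -0.12116821] [ 0.52202704 -0.1220857 ]
(array([ 0.52854161, -0.15481464,  0.16259133]), [np.float64(0.00026775760520908904), np.float64(0.0002677576052092512)]) [ 0.52895404 -0.15804855] [ 0.52846035 -0.15735714]
(array([ 0.51708035, -0.15556656,  0.16589016]), [np.float64(0.0003773141634359706), np.float64(0.00037731416343601593)]) [ 0.51661615 -0.16112251] [ 0.51743537 -0.16009977]
```

View pics/z3.png

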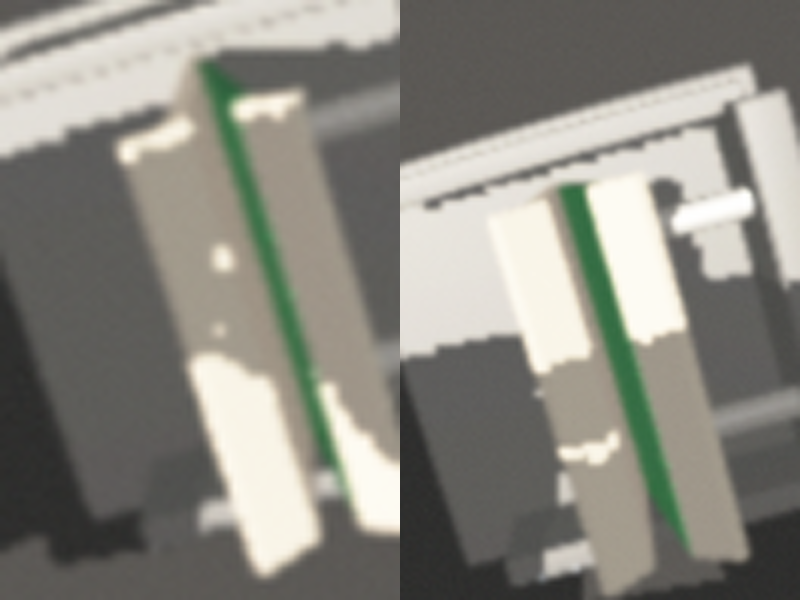

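The crop shows both lips clearly. In view 2 the fixed-plate lip has outer corners (488,212) and (605,597), and the sprung lip has corners (588,188), (650,178), (748,558) and (690,556). I'll triangulate these.

```bash
python3 - <<'E'
from h import *
import pickle
L=lambda k:pickle.load(open(f"s{k}.pkl","rb"))
c1=lambda u,v:(275+u*66/400-.4,125+v/6-.4)
c2=lambda u,v:(272+(u-400)/4-.4,60+v/4-.4)
s1,s2=L(1),L(2)
N=["Lout far","Lout near","Lin near","Rin far","Rout far","Rin near","Rout near"]
A=[(118,148),(262,578),(320,540),(232,108),(303,92),(360,528),None]
B=[(488,212),(605,597),(655,560),(588,188),(650,178),(690,556),(748,558)]
for n,a,b in zip(N,A,B):
    f=lambda r:[atz(r,z)[:2].round(4) for z in (.125,.115)]
    print(n,a and tri([wray(s1,*c1(*a)),wray(s2,*c2(*b))])[0].round(4),a and f(wray(s1,*c1(*a))),f(wray(s2,*c2(*b))))
E
```

```text
Lout far [0.4643 0.2698 0.1392] [array([0.4631, 0.2672]), array([0.4622, 0.2655])] [array([0.463 , 0.2689]), array([0.4621, 0.2684])]
Lout near [0.4889 0.1856 0.1358] [array([0.4893, 0.1808]), array([0.4892, 0.1764])] [array([0.4885, 0.1815]), array([0.4885, 0.1776])]
Lin near [0.4995 0.1977 0.1457] [array([0.5006, 0.1889]), array([0.5009, 0.1848])] [array([0.4998, 0.1906]), array([0.5003, 0.1871])]
Rin far [0.4841 0.2738 0.1201] [array([0.4841, 0.2746]), array([0.4839, 0.2731])] [array([0.4844, 0.274 ]), array([0.4842, 0.2736])]
Rout far [0.4975 0.276  0.1147] [array([0.497 , 0.2776]), array([0.4972, 0.2761])] [array([0.4975, 0.2763]), array([0.4979, 0.276 ])]
Rin near [0.5083 0.1903 0.1216] [array([0.5084, 0.1915]), array([0.5089, 0.1874])] [array([0.5078, 0.1916]), array([0.5085, 0.1881])]
Rout near None None [array([0.5211, 0.1912]), array([0.5224, 0.1877])]
```

The handle centre is at (0.5195, -0.1408) with its top near 0.158 and a yaw of about 9.8°. The stand origin is near (0.4876, 0.228) with a yaw of about 16°. I'll align above the handle.

```bash
python3 -m handwheel '[[[0,0,0,-0.0225,0.0006,0,1],[0,0,0,-0.0225,0.0006,0,1],[0,0,-5,0,0,0,1],[0,0,-5,0,0,0,1],[0,0,0,0,0,0,1],[0,0,0,0,0,0,1]]]'
cat > go.py <<'E'
import sys
from h import *
s=sense();Rt=R.from_quat(s["tool_rot"]).as_matrix();t=np.array([float(v) for v in sys.argv[1:4]])
print("shift",(Rt.T@(t-s["tcp_pos"])).round(4),"yaw_y",np.degrees(np.arctan2(Rt[1,1],Rt[0,1])).round(2),"z",Rt[:,2].round(4),s["tcp_pos"].round(4),s["t"])
E
python3 go.py 0.5195 -0.1408 0.119
```

```text
t: 4.6
tcp_pos: [0.52, -0.1404, 0.2709]
tool_rot: [0.642, 0.767, 0.0, 0.0]
force: [-0.8, -0.3, -0.3]
finger_gap: 1.002
gripper_force: 0.0
shift [-0.0003 -0.0007  0.1519] yaw_y 10.15 z [ 7.e-04  0.e+00 -1.e+00] [ 0.52   -0.1404  0.2709] 4.6
```

```bash
python3 -m handwheel '[[[0,0,0,0,-0.0007,0.03,1],[0,0,0,0,0,0.03,1],[0,0,0,0,0,0.03,1],[0,0,0,0,0,0.03,1],[0,0,0,0,0,0.02,1],[0,0,0,0,0,0.012,1],[0,0,0,0,0,0,1],[0,0,0,0,0,0,1]]]' 60
python3 snap.py 5
python3 -m handwheel '[[[0,0,0,0,0,0,0],[0,0,0,0,0,0,0],[0,0,0,0,0,0,0],[0,0,0,0,0,0,0],[0,0,0,0,0,0,0],[0,0,0,0,0,0,0],[0,0,0,0,0,0,0],[0,0,0,0,0,0,0]]]' 60
```

```text
t: 5.6
tcp_pos: [0.5197, -0.142, 0.1191]
tool_rot: [0.642, 0.767, 0.0, 0.001]
force: [0.2, 0.3, 0.3]
finger_gap: 1.0
gripper_force: 0.0
t: 6.65
tcp_pos: [0.5191, -0.1419, 0.1184]
tool_rot: [0.642, 0.767, 0.0, 0.0]
force: [0.4, -0.0, 2.9]
finger_gap: 0.156
gripper_force: 60.3
```

View pics/w5.png

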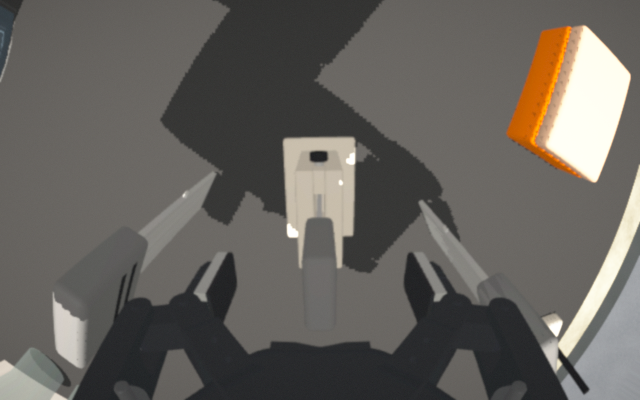

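The handle stands centred between the fingers at (318,270), and the grip holds at 60 N with a 13 mm gap. Now I'll pull straight up.

```bash
python3 -m handwheel '[[[0,0,0,0,0,-0.005,0],[0,0,0,0,0,-0.005,0],[0,0,0,0,0,-0.005,0],[0,0,0,0,0,-0.005,0],[0,0,0,0,0,-0.022,0],[0,0,0,0,0,-0.022,0],[0,0,0,0,0,-0.022,0],[0,0,0,0,0,-0.022,0],[0,0,0,0,0,-0.022,0],[0,0,0,0,0,-0.022,0],[0,0,0,0,0,0,0],[0,0,0,0,0,0,0]]]' 60
python3 go.py 0.4905 0.2289 0.27
```

```text
t: 8.15
tcp_pos: [0.5184, -0.1415, 0.2699]
tool_rot: [0.642, 0.767, -0.0, -0.0]
force: [0.3, -0.2, -2.4]
finger_gap: 0.153
gripper_force: 60.4
shift [3.695e-01 3.760e-02 1.000e-04] yaw_y 10.13 z [-8.e-04  5.e-04 -1.e+00] [ 0.5184 -0.1415  0.2699] 8.15
```

```bash
python3 -m handwheel '[[[0,0,0,0.037,0.0038,0,0],[0,0,0,0.037,0.0038,0,0],[0,0,0,0.037,0.0038,0,0],[0,0,0,0.037,0.0038,0,0],[0,0,0,0.037,0.0038,0,0],[0,0,0,0.037,0.0038,0,0],[0,0,0,0.037,0.0038,0,0],[0,0,0,0.037,0.0038,0,0],[0,0,0,0.037,0.0038,0,0],[0,0,0,0.037,0.0038,0,0],[0,0,-3,0,0,0,0],[0,0,-3,0,0,0,0],[0,0,0,0,0,0,0],[0,0,0,0,0,0,0],[0,0,0,0,0,0,0]]]' 60
python3 go.py 0.4905 0.2289 0.245
python3 - <<'E'
from h import *
T=[]
s=sense();st=np.array([.4905,.2289,.14])
for n in ("scene","side"):
    i=snapshot(n);u,v=map(int,proj(n,st));T.append(cv2.resize(i[v-60:v+60,u-40:u+40,::-1],(400,600),interpolation=cv2.INTER_CUBIC));print(n,u-40,v-60)
cv2.imwrite("pics/z4.png",np.hstack(T))
E
```

```text
t: 10.02
tcp_pos: [0.4913, 0.2289, 0.27]
tool_rot: [0.601, 0.799, -0.0, -0.0]
force: [0.3, 0.5, -0.6]
finger_gap: 0.153
gripper_force: 60.4
shift [ 0.0002 -0.0007  0.025 ] yaw_y 16.08 z [-6.e-04 -1.e-04 -1.e+00] [0.4913 0.2289 0.27  ] 10.025
scene 350 113
side 324 197
```

View pics/z4.png

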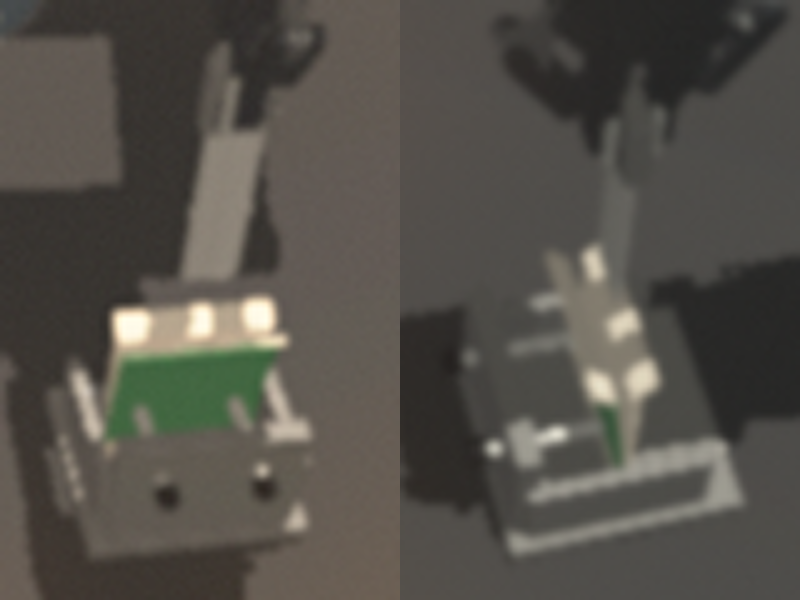

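The blade hangs over the slot, with its tip near (210,280) in the scene crop and (615,285) in the side crop. I'll check this against my model's projections.

```bash
python3 - <<'E'
from h import *
O=np.array([.4876,.228,0]);a=np.radians(16);ex=np.array([np.cos(a),np.sin(a),0]);ey=np.array([-np.sin(a),np.cos(a),0])
def P(x,y,z):return O+ex*x/1e3+ey*y/1e3+np.array([0,0,z/1e3])
pts={"tip":np.array([.4913,.229,.1596]),"Rout+":P(22.5,45,125),"Rout-":P(22.5,-45,125),"Lout+":P(-12.2,45,125),"Lout-":P(-12.2,-45,125),"base--":P(-65,-65,12),"base-+":P(-65,65,12),"base+-":P(65,-65,12),"base++":P(65,65,12)}
for k,v in pts.items():
    u=np.array(proj("scene",v));w=np.array(proj("side",v));print(k,((u-[350,113])*5).round(),((w-[324,197])*5+[400,0]).round())
print(tri([ray("scene",392,169),ray("side",367.2,254)]))
E
```

```text
tip [205. 278.] [605. 280.]
Rout+ [284. 340.] [589. 398.]
Rout- [126. 353.] [543. 252.]
Lout+ [268. 297.] [656. 385.]
Lout- [113. 310.] [606. 240.]
base-- [ 45. 387.] [671. 305.]
base-+ [249. 369.] [742. 504.]
base+- [ 87. 545.] [451. 349.]
base++ [305. 526.] [509. 554.]
(array([0.4864068 , 0.23089897, 0.15553015]), [np.float64(0.0015617907470545957), np.float64(0.0015617907470546707)])
```

```bash
python3 - <<'E'
from h import *
s=sense();Rt=R.from_quat(s["tool_rot"]).as_matrix();ex=Rt[:,1];ey=Rt[:,0];c=s["tcp_pos"]+[0,0,-.0054]
f=lambda x,y,z:(((np.array(proj("side",c+ex*x+ey*y+np.array([0,0,z])))-[324,197])*5+[400,0]).round(),((np.array(proj("scene",c+ex*x+ey*y+np.array([0,0,z])))-[350,113])*5).round())
for y in(-.02,.02):
  for z in(0,.045): print("handle",y,z,f(-.007,y,z),f(.007,y,z))
for y in(-.015,.015):
  for z in(0,-.105): print("blade",y,z,f(0,y,z))
i=snapshot("side")[:,:,::-1];j=snapshot("scene")[:,:,::-1];A=i[197:277,339:389];B=j[113:193,365:415]
I=np.hstack([cv2.resize(A,(400,600),interpolation=cv2.INTER_CUBIC),cv2.resize(B,(400,600),interpolation=cv2.INTER_CUBIC)])
for x in range(0,800,80):cv2.putText(I,str(x),(x,10),0,.35,(0,255,255),1)
# predicted blade outline
for n,o,off in(("side",(339,197),0),("scene",(365,113),400)):
    q=[np.array(proj(n,c+ey*y+np.array([0,0,z]))) for y,z in((-.015,0),(.015,0),(.015,-.105),(-.015,-.105))]
    q=[((p-o+.5)*[8,7.5]+[off,0]).astype(int) for p in q]
    cv2.polylines(I,[np.array(q)],True,(0,0,255),1)
cv2.imwrite("pics/z5.png",I)
E
```

```text
handle -0.02 0 (array([623., 120.]), array([191., 121.])) (array([595., 125.]), array([198., 138.]))
handle -0.02 0.045 (array([631.,  60.]), array([203.,  49.])) (array([601.,  66.]), array([210.,  66.]))
handle 0.02 0 (array([648., 187.]), array([268., 115.])) (array([619., 193.]), array([275., 132.]))
handle 0.02 0.045 (array([656., 129.]), array([282.,  43.])) (array([626., 134.]), array([289.,  60.]))
blade -0.015 0 (array([612., 131.]), array([204., 129.]))
blade -0.015 -0.105 (array([597., 255.]), array([179., 280.]))
blade 0.015 0 (array([630., 181.]), array([262., 124.]))
blade 0.015 -0.105 (array([613., 304.]), array([232., 275.]))
```

View pics/z5.png

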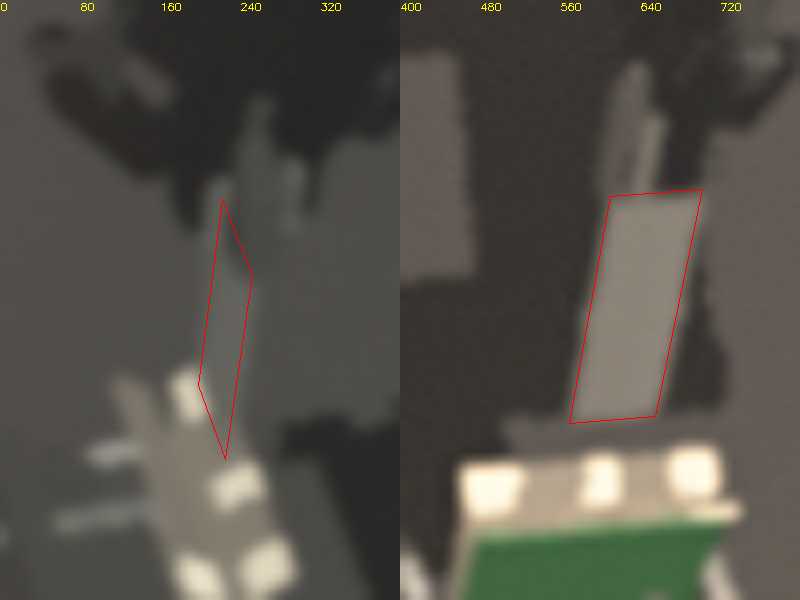

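The predicted blade outline (red) matches what the pictures show. I'll lower the tip in between the plates.

```bash
python3 -m handwheel '[[[0,0,0,0,-0.001,0.014,0],[0,0,0,0,0,0.014,0],[0,0,0,0,0,0.014,0],[0,0,0,0,0,0,0],[0,0,0,0,0,0,0]]]' 60
python3 -m handwheel '[[[0,0,0,0,0,0.006,0],[0,0,0,0,-0.0005,0.006,0],[0,0,0,0,-0.0005,0.006,0],[0,0,0,0,-0.0005,0.006,0],[0,0,0,0,-0.0005,0.006,0],[0,0,0,0,-0.0003,0.006,0],[0,0,0,0,0,0,0],[0,0,0,0,0,0,0],[0,0,0,0,0,0,0],[0,0,0,0,0,0,0]]]' 60
python3 go.py 0.4881 0.2281 0.18
```

```text
t: 10.85
tcp_pos: [0.4906, 0.2288, 0.2282]
tool_rot: [0.601, 0.799, 0.0, 0.0]
force: [0.5, -0.6, -1.1]
finger_gap: 0.157
gripper_force: 60.4
t: 12.1
tcp_pos: [0.4883, 0.2282, 0.1925]
tool_rot: [0.601, 0.799, 0.0, 0.0]
force: [1.1, 0.1, -2.0]
finger_gap: 0.155
gripper_force: 60.4
shift [-0.     -0.0002  0.0125] yaw_y 16.12 z [ 4.e-04  1.e-04 -1.e+00] [0.4883 0.2282 0.1925] 12.1
```

```bash
m(){ grep -E "tcp_pos|force: \["; }
python3 -m handwheel '[[[0,0,0,0,0,0.003,0],[0,0,0,0,0,0.003,0],[0,0,0,0,0,0,0],[0,0,0,0,0,0,0]]]' 60|m
python3 -m handwheel '[[[0,0,0,0,0,0.0015,0],[0,0,0,0,0,0.0015,0],[0,0,0,0,0,0,0],[0,0,0,0,0,0,0]]]' 60|m
python3 -m handwheel '[[[0,0,0,0,0,0.0015,0],[0,0,0,0,0,0.0015,0],[0,0,0,0,0,0,0],[0,0,0,0,0,0,0]]]' 60|m
python3 -m handwheel '[[[0,0,0,0,0,0.0015,0],[0,0,0,0,0,0.0015,0],[0,0,0,0,0,0,0],[0,0,0,0,0,0,0]]]' 60|m
python3 -m handwheel '[[[0,0,0,0,0,0.0015,0],[0,0,0,0,0,0.0015,0],[0,0,0,0,0,0,0],[0,0,0,0,0,0,0]]]' 60|m
```

```text
tcp_pos: [0.4882, 0.2282, 0.1862]
force: [-0.6, 0.5, -0.5]
tcp_pos: [0.4882, 0.2282, 0.1833]
force: [-0.1, -0.0, -0.8]
tcp_pos: [0.4886, 0.2282, 0.1804]
force: [0.9, -0.3, -1.2]
tcp_pos: [0.4889, 0.2283, 0.1777]
force: [2.4, 0.4, 2.9]
tcp_pos: [0.4886, 0.2282, 0.1745]
force: [2.6, 0.9, 5.4]
```

Contact began at TCP z of about 0.179. I need another 17 mm or so below that, so I'll go to about 0.1615.

```bash
m(){ grep -E "tcp_pos|force"; }
python3 -m handwheel '[[[0,0,0,0,0,0.0015,0],[0,0,0,0,0,0.0015,0],[0,0,0,0,0,0.001,0],[0,0,0,0,0,0,0],[0,0,0,0,0,0,0]]]' 60|m
python3 -m handwheel '[[[0,0,0,0,0,0.0015,0],[0,0,0,0,0,0.0015,0],[0,0,0,0,0,0.0015,0],[0,0,0,0,0,0,0],[0,0,0,0,0,0,0]]]' 60|m
python3 -m handwheel '[[[0,0,0,0,0,0.0015,0],[0,0,0,0,0,0.0015,0],[0,0,0,0,0,0.0015,0],[0,0,0,0,0,0,0],[0,0,0,0,0,0,0],[0,0,0,0,0,0,0]]]' 60|m
```

```text
tcp_pos: [0.489, 0.2283, 0.1707]
force: [2.6, 0.5, 4.8]
gripper_force: 61.3
tcp_pos: [0.4891, 0.2284, 0.1663]
force: [3.9, 1.1, 6.1]
gripper_force: 61.5
tcp_pos: [0.4891, 0.2284, 0.1619]
force: [2.8, 1.7, 6.3]
gripper_force: 61.6
```

The force trend fits: drag rises about 1.4 N per 7 mm, and the blade is about 17 mm past first contact. That puts the plate roughly 2.4 mm back. I'll let it settle and hand in.

```bash
python3 -m handwheel '[[[0,0,0,0,0,0,0],[0,0,0,0,0,0,0],[0,0,0,0,0,0,0],[0,0,0,0,0,0,0]]]' 60; python3 -c "from station import *;print(sign_off())"
```

```text
t: 17.1
tcp_pos: [0.4891, 0.2284, 0.1619]
tool_rot: [0.601, 0.799, 0.001, 0.001]
force: [3.6, 1.3, 5.8]
finger_gap: 0.154
gripper_force: 61.6
the job is handed in; nothing more can be done
None
```

I handed the job in at 17.1 s with the blade still gripped (about 60 N) and held between the plates, its tip about 51 mm above the bench; the sprung plate is back about 2.4 mm, judged from drag force and depth rather than measured directly, and the verdict was not shown.

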